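Restock and face up a row of jars

TASK

Take the teal jar from the short row of three odd jars (teal, pink, black) standing at the front of the counter and stand it upright in the lane of the white display tray, between the teal jar already there and the orange sliding stop. Then slide the stop up so that both jars stand upright and snug against the tray's end wall with no gaps left, and let go.

Things in the scene. Friction and masses are not known exactly. Their poses are not given: they have to be found in the camera images.
- tray: White display tray fixed to the counter, 66 (x) x 270 (y) mm. Origin: centre of its underside, at counter height; z up. The lane runs along y: floor at z = 6 mm, 54 mm wide between low rails (4 mm thick, tops at z = 12 mm). The end wall, 48 mm high, is at the +y end, inner face at y = +129 mm. The orange stop slides along y from the -y end.
- stop_grip (a point): Grip point in the stop's black fin, 55 mm above the counter. Fin: 14 mm thick (tray x), 30 long (tray y), top at 67 mm. It stands behind an orange plate (50 wide, top at 50 mm) whose face toward the jars lies 35 mm from this point toward the wall (tray +y). The stop slides only along tray y, up to 150 mm, with 2 N friction, and stays where left; at first its face is at tray y = -61 to -31 mm.
- jar_in: Teal jar with black lid (teal disc on top), 46 mm across, 40 mm high, already standing loose in the tray's lane near the end wall but not quite against it. Origin: centre of its underside.
- jar_out: The teal jar to add, same kind: teal body, black lid with teal disc, 46 mm across, 40 high, about 50 g. Origin: centre of its underside. It stands on the counter in a row with a pink and a black jar of the same size, about 95 mm apart, in any order; those are not needed. Between it and the tray is a pile of candles up to 120 mm high; signs up to 0.4 m high stand behind, so cross over near the counter's front.
Mind the look-alikes: they are no part of the job. Leave any green or yellow look-alike of the jar_out alone.

How it is judged:
By the outcome, as a careful person would: the job done as asked, in the order asked, and still so for the second after the job is handed in, with the robot touching nothing.
It also fails if it takes over 54 s, if anything falls off the work surface, if the arm or the gripper's body presses on something with over 40 N, if the wrist force passes 120 N, or if a joint passes its speed limit or range.

ROBOT

A 6-joint arm with a two-finger parallel gripper is mounted at the origin on a cart in front of the work surface, level with it; the furniture and walls round the work are solid. World frame = base frame: x ahead of the robot, y to its left, z up, the work surface at z = 0. Lengths are in m, angles in degrees, forces in N, time in s.
With the tool pointing down it reaches from about 0.4 to 0.825 m from the base axis. Payload 7 kg.
Tool frame: the origin (TCP) lies midway between the tips of the shut fingers; the grasp point (between the pads) lies 19 mm behind it; z points along the fingers, y is the line along which they close (so a half turn about z gives the same grasp; the last joint's range is limited). The gripper opens to 88 mm and grips with 3 to 60 N. Pads are 19 mm wide; open, the fingers measure 130 mm over their backs; the gripper's body (78 mm by 193 mm) begins 47 mm behind the grasp point.
Start: joints at [-60.327, 20.546, 0.682, 0, -70.136, -16.507], TCP at [0.154, -0.657, 0.227] pointing down, gripper open.
Joint ranges: [-176.03, 176.03], [-82.01, 121.73], [-58.28, 71.71], [-173.87, 95.51], [-174.79, -0.11], [-173.66, 173.66]. Speed limits (degrees/s): [136.94, 136.94, 172.46, 180, 180, 180].

INTERFACE

Orientations are given as [roll, pitch, yaw] about the fixed x, y, z axes, in that order (R = Rz(yaw) Ry(pitch) Rx(roll)).
In Python, from plant import telemetry, viewer, workorder gives the robot as it stands. The module is installed in compiled form; this text tells all that it offers.
- The arm moves only by the tool carry_out, never from a script. Its argument "rows" is a list of rows, each a list of 6 numbers: the shift along the tool's x, y, z in m, then the turn, a rotation vector about the tool's x, y, z in rad. In form: [[tx, ty, tz, ax, ay, az], ...]. A call has 1 to 8 rows; each row is the pose to reach, as a shift and turn from the pose commanded when the call began, along the tool's axes at that moment; what a row does not reach only later rows make up. A row lasts 1/8 s, in which the tool goes at most 62.5 mm and 10.7 degrees, less where a joint would pass 70% of its speed; a pose out of reach is approached as far as the arm can. A call with a gripper value outside its range is refused whole. "grip" is the gripper's target within -1 to 1 (fully open at 1, half-way at 0, shut at -1), set as the call begins (left out, the last holds). The fingers move at their own pace and stop on an object; the grip force is fixed at half the most. Time passes only in rows, so rows that repeat a pose let the fingers close. It gives the time, the measured TCP pose, the force, the opening and the grip force at its end, in the units of the state.
- telemetry.get_obs(): the state, without advancing time (a new reading comes with each control period).
- viewer.snapshot(name): name is "side" or "top"; returns the picture (420x560x3 uint8, red, green, blue); there is no depth.
- viewer.camera_info(name): a dict with "intrinsics" (3x3 intrinsics, pixels), "k1" (the pictures are not rectified: a ray, as slopes to the right and down, at radius r is drawn at 1 + k1 r^2 times it, then the intrinsics apply), "extrinsics" (4x4, takes a point from camera to world coordinates). Camera axes: x right, y down, z forward; pixel columns grow to the right and rows downward; lengths in m; the calibration is good to about 2 mm. A picture is of the moment at which its call begins. camera_info takes no time and is no camera call.
- workorder.close_job(): hands the job in; it is judged then, once.
The state is a dict: "clock": time; "joint_pos": joint angles; "qvel": joint speeds; "tau": joint torques, N m; "tool_pos": TCP position; "orientation": TCP orientation; "force": force on the tool from outside, world axes, zero at the start; "moment": the same for the moment, N m; "opening": finger opening in m; "gripper_force": force on a finger pad.
Only numpy, scipy, OpenCV 4.12 (cv2) and the standard library are available. Lean on these libraries where they do the work, as an engineer would, in place of code of your own. Each camera call takes 0.05 s, during which the arm holds its last target. There are 200 camera calls.

## Working session

There is one attempt and no reset: what is moved stays moved. The work goes in short steps, Python scripts to look and compute and a tool call to move; the robot and the scene stay as the last step left them, time stands still between calls to the robot, and variables do not carry over. Pictures are saved under pics/ and viewed, at most 10 in all, crops included, and the job is handed in when it is done.

Besides the shell and the picture viewer there is one more tool, called by a JSON object that holds its "method" and its "body". carry_out: Moves the arm, as the interface text tells. Its arguments: {"type":"object","properties":{"rows":{"type":"array"},"grip":{"type":"number"}},"required":["rows"]}

```bash
mkdir -p pics; cat > h.py <<'E'
import numpy as np, cv2
from plant import telemetry, viewer, workorder
def snap(n,f):
    im=viewer.snapshot(n); cv2.imwrite('pics/'+f,im[:,:,::-1]); return im
def ray(n,u,v):
    c=viewer.camera_info(n); K=np.array(c['intrinsics']); T=np.array(c['extrinsics'])
    d=np.array([(u-K[0,2])/K[0,0],(v-K[1,2])/K[1,1]]); p=d.copy()
    for _ in range(30): p=d/(1+c['k1']*(p@p))
    return T[:3,3],T[:3,:3]@np.array([p[0],p[1],1])
def at(n,u,v,z):
    o,d=ray(n,u,v); return o+d*(z-o[2])/d[2]
def proj(n,P):
    c=viewer.camera_info(n); K=np.array(c['intrinsics']); T=np.array(c['extrinsics'])
    q=T[:3,:3].T@(np.array(P)-T[:3,3]); p=q[:2]/q[2]; p=p*(1+c['k1']*(p@p))
    return K[0,0]*p[0]+K[0,2],K[1,1]*p[1]+K[1,2]
E
python3 - <<'E'
from h import *
np.set_printoptions(precision=4,suppress=True)
a=snap('top','t0.png'); b=snap('side','s0.png')
for n in('top','side'): print(viewer.camera_info(n))
print(telemetry.get_obs())
E
```

```text
{'intrinsics': array([[398.5662,   0.    , 280.5324],
       [  0.    , 398.5662, 214.8118],
       [  0.    ,   0.    ,   1.    ]]), 'k1': 0.012321216532191837, 'extrinsics': array([[-0.0028, -0.9933,  0.1155,  0.3579],
       [-0.9999,  0.0009, -0.0165, -0.0979],
       [ 0.0163, -0.1155, -0.9932,  1.0864],
       [ 0.    ,  0.    ,  0.    ,  1.    ]])}
{'intrinsics': array([[388.8953,   0.    , 276.4755],
       [  0.    , 388.8953, 203.1203],
       [  0.    ,   0.    ,   1.    ]]), 'k1': -0.08169084720937562, 'extrinsics': array([[-0.9006, -0.2648,  0.3446,  0.0988],
       [-0.4342,  0.5809, -0.6884,  0.6536],
       [-0.0179, -0.7697, -0.6382,  0.7581],
       [ 0.    ,  0.    ,  0.    ,  1.    ]])}
{'clock': 0.1, 'joint_pos': array([-60.3243,  20.5865,   0.6412,  -0.0156, -70.1363, -16.5059]), 'qvel': array([-0.0696, -0.0485,  0.0527, -0.0435, -0.0409,  0.0013]), 'tau': array([ -0.0029, -58.4164,  29.3753,   7.0156,   0.0102,  -0.    ]), 'tool_pos': array([ 0.1537, -0.6569,  0.2257]), 'orientation': array([ 179.9176,   -0.0091, -166.8355]), 'force': array([-1.0914,  0.023 ,  0.1422]), 'moment': array([ 0.0086, -0.009 , -0.017 ]), 'gripper_force': 0.0, 'opening': 0.08765934197904632}
```

View pics/t0.png

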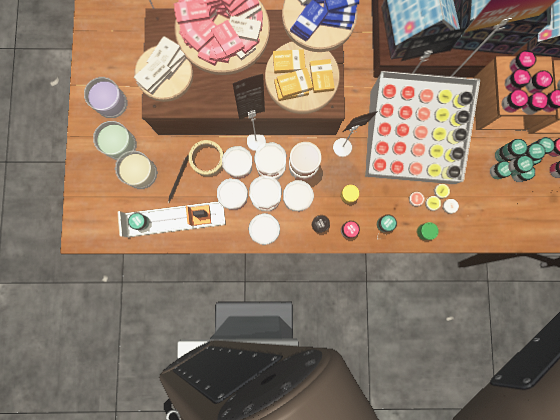

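View pics/s0.png

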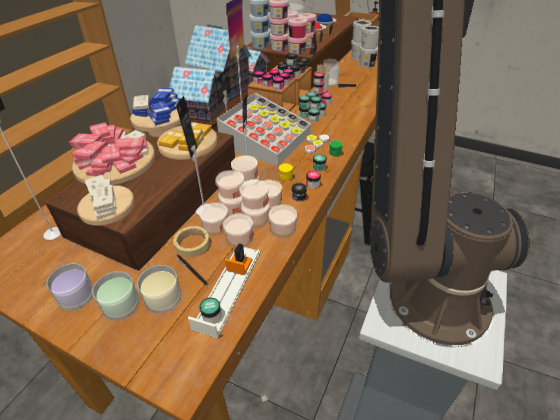

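The top view shows the row as black (321,224), pink (351,229) and teal (388,223). The tray runs from (122,222) to (224,214), with its wall and jar_in (137,220) at the left and the stop at (200,214).

These could be mistaken for jar_out:
- teal (388,223)
- green (430,231)
- yellow (350,193)
- tray teal (137,220)
- teal stack (515,155)

I choose (388,223), since it is in the row with pink and black, and will check it in a close crop.

```bash
python3 - <<'E'
from h import *
t=cv2.imread('pics/t0.png'); s=cv2.imread('pics/s0.png')
a=cv2.resize(t[190:245,110:235],None,fx=6,fy=6,interpolation=cv2.INTER_CUBIC)[:,:750]
b=cv2.resize(t[205:245,310:435],None,fx=6,fy=6,interpolation=cv2.INTER_CUBIC)
cv2.imwrite('pics/c1.png',np.vstack([a,b]))
cv2.imwrite('pics/c2.png',np.hstack([cv2.resize(s[240:340,180:270],None,fx=5,fy=5,interpolation=cv2.INTER_CUBIC),cv2.resize(s[135:200,290:350],None,fx=5,fy=5,interpolation=cv2.INTER_CUBIC)[:500] if 0 else cv2.resize(s[130:230,290:350],None,fx=5,fy=5,interpolation=cv2.INTER_CUBIC)]))
for n,u,v,z in [('top',388,223,.04),('top',137,220,.046),('top',200,214,.067),('top',122,222,.048),('side',319,160,.04),('side',209,306,.046),('side',239,251,.067),('top',430,231,.04)]: print(n,u,v,at(n,u,v,z).round(4))
E
```

```text
top 388 223 [ 0.4575 -0.3997  0.04  ]
top 137 220 [0.4657 0.2588 0.046 ]
top 200 214 [0.4788 0.0918 0.067 ]
top 122 222 [0.4603 0.2965 0.048 ]
side 319 160 [ 0.4553 -0.3828  0.04  ]
side 209 306 [0.4645 0.266  0.046 ]
side 239 251 [0.4757 0.1105 0.067 ]
top 430 231 [ 0.4362 -0.5102  0.04  ]
```

View pics/c1.png

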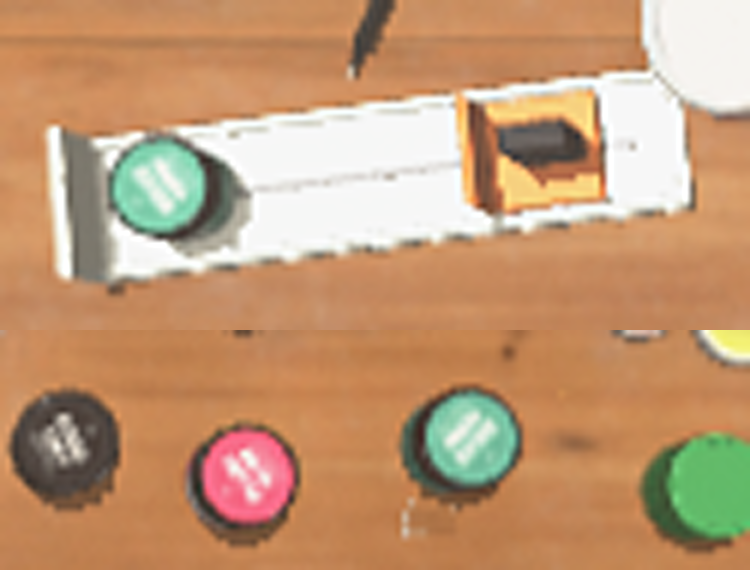

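View pics/c2.png

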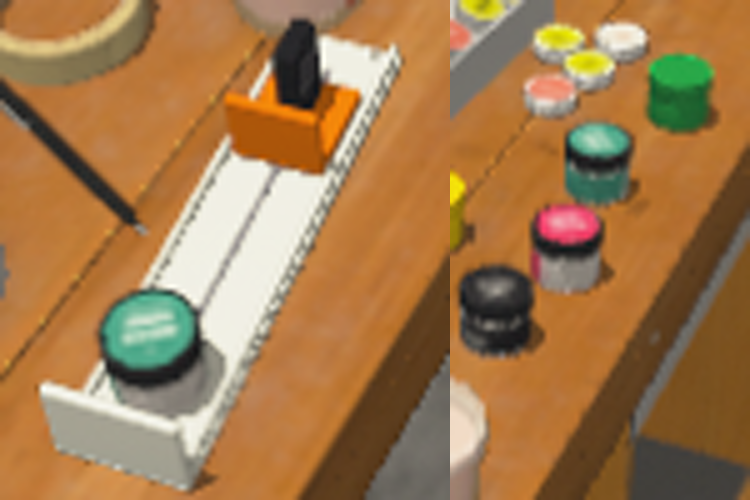

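The chosen jar has a teal body, a black lid and a teal disc, and it stands beside pink and black, so it's the right one. Next I'll fit the tray, stop and jars from both views.

```bash
cat > fit.py <<'E'
from h import *
from scipy.optimize import least_squares as LS
T=lambda x,y:('top',110+(x+.5)/6-.5,190+(y+.5)/6-.5)
S=lambda x,y:('side',180+(x+.5)/5-.5,240+(y+.5)/5-.5)
tray=[(S(42,388),.033,.135,.048),(S(180,433),-.033,.135,.048),(S(58,449),.033,.135,0),(S(190,488),-.033,.135,0),(S(400,50),-.033,-.135,.012),
(T(48,127),.033,.135,.048),(T(63,278),-.033,.135,.048),(T(692,208),-.033,-.135,.012)]
stop=[(S(228,94),.025,.05),(S(322,121),-.025,.05),(T(460,93),.025,.05),(T(480,210),-.025,.05)]
def w(p,x,y,z):
    c,s=np.cos(p[2]),np.sin(p[2]); return [p[0]+c*x-s*y,p[1]+s*x+c*y,z]
def res(p):
    r=[np.subtract(proj(o[0],w(p,x,y,z)),o[1:]) for o,x,y,z in tray]
    r+=[np.subtract(proj(o[0],w(p,x,p[3],z)),o[1:]) for o,x,z in stop]
    return np.ravel(r)
f=LS(res,[.475,.17,0,-.045],loss='soft_l1'); p=f.x
if __name__=='__main__':
    print(p.round(4),np.degrees(p[2])); print(res(p).reshape(-1,2).round(1).tolist())
    def jar(obs,z): return LS(lambda q:np.ravel([np.subtract(proj(o[0],[q[0],q[1],z]),o[1:]) for o in obs]),[.46,0.])
    ji=jar([T(160,186),S(152,331)],.046); jo=jar([('top',388.2,222.6),('side',319.9,158.5)],.04)
    print('in',ji.x.round(4),ji.fun.round(1),'out',jo.x.round(4),jo.fun.round(1))
    c,s=np.cos(p[2]),np.sin(p[2]); print('in tray',np.array([[c,s],[-s,c]])@(ji.x-p[:2]))
    print('wall inner',w(p,0,.129,0),'grip',w(p,0,p[3]-.035,.055),'target',w(p,0,.02,.006))
    for n,u,v,z in [('top',264,229,.05),('top',298,195,.05),('top',321,224,.04)]: print(at(n,u,v,z).round(3))
E
python3 fit.py
```

```text
[ 0.4737  0.1728  0.125  -0.0445] 7.164750810018971
[[-0.3, -0.3], [-0.1, -0.7], [0.1, -0.1], [0.6, 0.5], [1.3, -1.2], [-0.7, 0.1], [-1.1, 0.0], [-0.1, -0.1], [0.1, -0.4], [0.1, -1.1], [-0.2, 0.1], [-1.6, -0.5]]
in [0.4637 0.2627] [-0.8  0.2  0.1 -0.8] out [ 0.4581 -0.3991] [-0.4  0.2  0.  -1.1]
in tray [0.00131091 0.09043394]
wall inner [np.float64(0.4575649095961398), np.float64(0.30075648740266236), 0] grip [np.float64(0.48357552758381617), np.float64(0.09383756348842044), 0.055] target [np.float64(0.4711596998766138), np.float64(0.1926076007822726), 0.006]
[ 0.441 -0.072  0.05 ]
[ 0.531 -0.161  0.05 ]
[ 0.455 -0.222  0.04 ]
```

```bash
cat > go.py <<'E'
import sys
from h import *
from scipy.spatial.transform import Rotation as R
o=telemetry.get_obs(); t=np.array([float(a) for a in sys.argv[1:4]])
Rc=R.from_euler('xyz',o['orientation'],degrees=True); Rt=R.from_euler('xyz',[180,0,-82.84],degrees=True)
print((Rc.inv().apply(t-o['tool_pos'])).round(4),(Rc.inv()*Rt).as_rotvec().round(4),o['clock'])
E
python3 go.py .458 -.399 .15
```

```text
[-0.3551  0.1817  0.076 ] [ 1.300e-03  9.000e-04 -1.466e+00] 0.1
```

{"method": "carry_out", "body": {"rows": [[-0.044,0.023,0.008,0,0,-0.183],[-0.089,0.045,0.018,0,0,-0.366],[-0.133,0.068,0.028,0,0,-0.55],[-0.178,0.091,0.038,0,0,-0.733],[-0.222,0.114,0.048,0,0,-0.916],[-0.266,0.136,0.057,0,0,-1.1],[-0.31,0.159,0.067,0,0,-1.283],[-0.355,0.182,0.076,0,0,-1.466]], "grip": 1}}

```text
clock: 1.1
tool_pos: [0.4588, -0.3978, 0.1499]
orientation: [180.0, 0.0, -82.5]
force: [0.1, -0.6, 0.2]
opening: 0.0881
gripper_force: 0.0
```

```bash
python3 - <<'E'
from h import *
a=snap('top','t1.png');b=snap('side','s1.png')
c=cv2.resize(a[180:260,340:440,::-1],(400,320));d=cv2.resize(b[100:200,280:370,::-1],(360,400))
o=np.zeros((400,760,3),np.uint8);o[:320,:400]=c;o[:,400:]=d;cv2.imwrite('pics/c3.png',o)
x=telemetry.get_obs();print(x['tool_pos'],x['orientation'],x['joint_pos'])
E
python3 go.py .458 -.399 .012
```

```text
[ 0.46046372 -0.39616151  0.14906933] [ 1.79937089e+02  7.27407327e-02 -8.23477099e+01] [-2.23213818e+01  1.77354785e+01 -1.41075255e+01 -3.71400883e-02
 -5.82478399e+01  2.99932817e+01]
[0.0027 0.0027 0.1371] [0.0011 0.0013 0.0086] 1.2
```

View pics/c3.png

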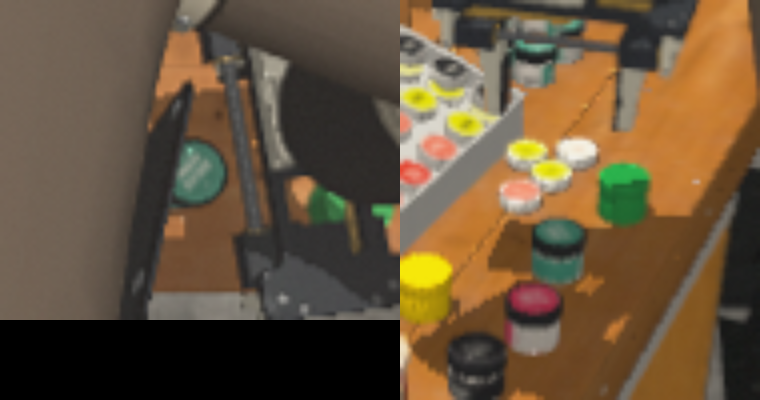

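The side crop shows the open gripper above the teal jar, with clear space around the jar. I'll go down most of the way and re-read the pose.

{"method": "carry_out", "body": {"rows": [[0,0,0.03,0,0,0],[0,0,0.06,0,0,0],[0,0,0.08,0,0,0],[0,0,0.08,0,0,0]]}}

```text
clock: 1.7
tool_pos: [0.4565, -0.3987, 0.0688]
orientation: [179.8, 0.1, -82.9]
force: [-0.4, -0.2, 0.4]
opening: 0.0876
gripper_force: 0.0
```

```bash
python3 go.py .458 -.399 .012
```

```text
[ 0.0006 -0.0017  0.0568] [ 0.0033  0.0022 -0.0009] 1.7
```

{"method": "carry_out", "body": {"rows": [[0,-0.001,0.025,0,0,0],[0,-0.001,0.045,0,0,0],[0,-0.001,0.056,0,0,0],[0,-0.001,0.056,0,0,0]]}}

```text
clock: 2.2
tool_pos: [0.4588, -0.3991, 0.0146]
orientation: [180.0, 0.0, -82.8]
force: [-0.2, -0.2, 0.1]
opening: 0.0877
gripper_force: 0.0
```

{"method": "carry_out", "body": {"rows": [[0,0,0,0,0,0],[0,0,0,0,0,0],[0,0,0,0,0,0],[0,0,0,0,0,0],[0,0,0,0,0,0],[0,0,0,0,0,0]], "grip": -1}}

```text
clock: 2.95
tool_pos: [0.459, -0.3991, 0.0147]
orientation: [-180.0, -0.0, -82.8]
force: [-1.4, 0.6, 1.5]
opening: 0.0452
gripper_force: 30.0
```

{"method": "carry_out", "body": {"rows": [[0,0,-0.015,0,0,0],[0,0,-0.045,0,0,0],[0,0,-0.09,0,0,0],[0,0,-0.135,0,0,0],[0,0,-0.18,0,0,0],[0,0,-0.21,0,0,0],[0,0,-0.22,0,0,0],[0,0,-0.22,0,0,0]]}}

```text
clock: 3.95
tool_pos: [0.4589, -0.3989, 0.235]
orientation: [-179.9, -0.0, -82.8]
force: [-0.4, 0.6, -1.1]
opening: 0.0449
gripper_force: 30.0
```

```bash
python3 -c "
from fit import *
print(w(p,0,.013,0))"; python3 go.py .472 .186 .235
```

```text
[np.float64(0.4720327598028828), np.float64(0.18566225943967876), 0]
[-5.787e-01 -8.590e-02 -1.000e-04] [-0.0009 -0.0002 -0.    ] 3.95
```

{"method": "carry_out", "body": {"rows": [[-0.025,-0.004,0,0,0,0],[-0.07,-0.01,0,0,0,0],[-0.12,-0.018,0,0,0,0],[-0.17,-0.025,0,0,0,0],[-0.22,-0.033,0,0,0,0],[-0.27,-0.04,0,0,0,0],[-0.32,-0.047,0,0,0,0],[-0.37,-0.055,0,0,0,0]]}}

```text
clock: 4.95
tool_pos: [0.4663, -0.0236, 0.2331]
orientation: [179.9, -0.0, -82.8]
force: [0.6, 0.1, -0.4]
opening: 0.0448
gripper_force: 30.0
```

{"method": "carry_out", "body": {"rows": [[-0.05,-0.007,0,0,0,0],[-0.1,-0.015,0,0,0,0],[-0.15,-0.022,0,0,0,0],[-0.185,-0.028,0,0,0,0],[-0.209,-0.031,0,0,0,0],[-0.209,-0.031,0,0,0,0],[-0.209,-0.031,0,0,0,0]]}}

```text
clock: 5.82
tool_pos: [0.4715, 0.1855, 0.2334]
orientation: [179.9, -0.1, -82.8]
force: [-0.2, -1.1, -1.9]
opening: 0.0452
gripper_force: 30.0
```

```bash
python3 go.py .472 .186 .06
```

```text
[-0.0007 -0.0009  0.1734] [ 0.002  -0.0012  0.0001] 5.825
```

Next, lower to about 35 mm above seating and look.

{"method": "carry_out", "body": {"rows": [[0,0,0.03,0,0,0],[0,0,0.075,0,0,0],[0,0,0.12,0,0,0],[0,0,0.16,0,0,0],[0,0,0.175,0,0,0],[0,0,0.175,0,0,0],[0,0,0.175,0,0,0]]}}

```text
clock: 6.7
tool_pos: [0.473, 0.1867, 0.061]
orientation: [-179.9, 0.1, -82.8]
force: [0.4, 0.1, -0.8]
opening: 0.045
gripper_force: 30.0
```

```bash
python3 go.py .472 .186 .021; python3 - <<'E'
from h import *
a=snap('top','t2.png');b=snap('side','s2.png')
c=cv2.resize(a[180:260,100:240,::-1],(420,240));d=cv2.resize(b[200:340,170:290,::-1],(480,560))[:,:380]
d=cv2.resize(b[220:345,180:275,::-1],(380,500))
o=np.zeros((500,800,3),np.uint8);o[:240,:420]=c;o[:,420:]=d;cv2.imwrite('pics/c4.png',o)
E
```

```text
[0.0006 0.0012 0.04  ] [-0.002   0.0011  0.0001] 6.7
```

View pics/c4.png

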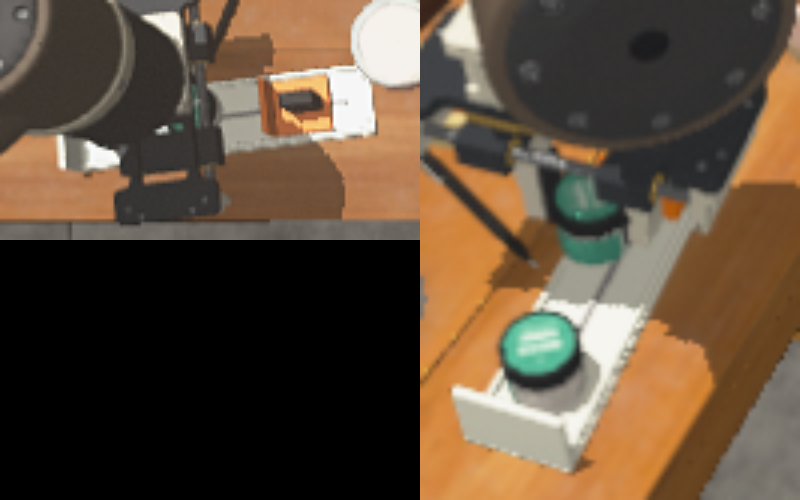

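The jar hangs over the lane between jar_in (side crop 540,345) and the stop, and it looks centred. Lowering it gently.

{"method": "carry_out", "body": {"rows": [[0,0.001,0.012,0,0,0],[0,0.001,0.024,0,0,0],[0,0.001,0.032,0,0,0],[0,0.001,0.036,0,0,0],[0,0.001,0.038,0,0,0],[0,0.001,0.038,0,0,0]]}}

```text
clock: 7.55
tool_pos: [0.4711, 0.1861, 0.0215]
orientation: [180.0, -0.0, -82.8]
force: [0.8, -0.6, -0.6]
opening: 0.0453
gripper_force: 30.0
```

{"method": "carry_out", "body": {"rows": [[0,0,0.001,0,0,0],[0,0,0.001,0,0,0],[0,0,0.001,0,0,0]]}}

```text
clock: 7.92
tool_pos: [0.4711, 0.1861, 0.0207]
orientation: [-180.0, 0.0, -82.8]
force: [-1.2, 0.2, -1.1]
opening: 0.0452
gripper_force: 30.0
```

{"method": "carry_out", "body": {"rows": [[0,0,0.001,0,0,0],[0,0,0.001,0,0,0],[0,0,0.001,0,0,0]]}}

```text
clock: 8.3
tool_pos: [0.4712, 0.1861, 0.0206]
orientation: [-180.0, 0.0, -82.8]
force: [-4.1, 0.0, 11.6]
opening: 0.0455
gripper_force: 30.0
```

Seated (11.6 N of contact). Releasing it and going up.

{"method": "carry_out", "body": {"rows": [[0,0,-0.001,0,0,0],[0,0,-0.001,0,0,0],[0,0,-0.001,0,0,0],[0,0,-0.001,0,0,0],[0,0,-0.001,0,0,0],[0,0,-0.001,0,0,0]], "grip": 1}}

```text
clock: 9.05
tool_pos: [0.4711, 0.186, 0.0205]
orientation: [180.0, -0.0, -82.8]
force: [0.5, -0.0, 0.6]
opening: 0.0874
gripper_force: 0.0
```

{"method": "carry_out", "body": {"rows": [[0,0,-0.015,0,0,0],[0,0,-0.05,0,0,0],[0,0,-0.09,0,0,0],[0.03,0.004,-0.1,0,0,0],[0.06,0.008,-0.1,0,0,0],[0.09,0.012,-0.1,0,0,0],[0.09,0.012,-0.1,0,0,0]]}}

```text
clock: 9.93
tool_pos: [0.4702, 0.0938, 0.1217]
orientation: [-180.0, 0.0, -83.0]
force: [-0.7, 0.0, 0.2]
opening: 0.0873
gripper_force: 0.0
```

```bash
python3 -c "
from fit import *
print(w(p,0,p[3]-.035,.055))"; python3 go.py .4836 .0938 .036; python3 - <<'E'
from h import *
a=snap('top','t3.png');b=snap('side','s3.png')
c=cv2.resize(a[180:260,100:240,::-1],(420,240))
d=cv2.resize(b[220:345,180:275,::-1],(380,500))
o=np.zeros((500,800,3),np.uint8);o[:240,:420]=c;o[:,420:]=d;cv2.imwrite('pics/c5.png',o)
E
```

```text
[np.float64(0.48357552758381617), np.float64(0.09383756348842044), 0.055]
[ 0.0017 -0.0132  0.0857] [-0.0008  0.0004 -0.002 ] 9.925
```

View pics/c5.png

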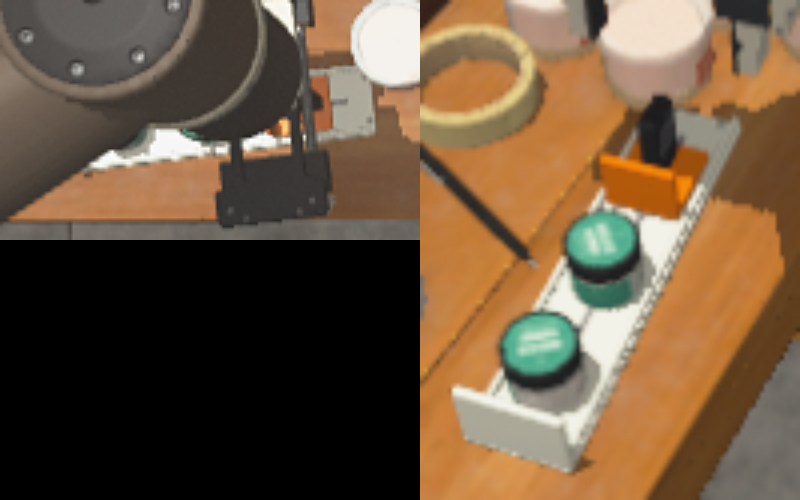

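Both jars stand upright in the lane. In the side crop they are at (540,345) and (602,240), with the stop behind them. Next I'll descend over the fin.

{"method": "carry_out", "body": {"rows": [[-0.002,-0.013,0,0,0,0],[-0.002,-0.013,0.03,0,0,0],[-0.002,-0.013,0.06,0,0,0],[-0.002,-0.013,0.08,0,0,0],[-0.002,-0.013,0.086,0,0,0],[-0.002,-0.013,0.086,0,0,0]]}}

```text
clock: 10.78
tool_pos: [0.4835, 0.0994, 0.0345]
orientation: [180.0, -0.0, -82.8]
force: [0.4, -0.6, -0.2]
opening: 0.0878
gripper_force: 0.0
```

{"method": "carry_out", "body": {"rows": [[0,0,0,0,0,0],[0,0,0,0,0,0],[0,0,0,0,0,0],[0,0,0,0,0,0],[0,0,0,0,0,0],[0,0,0,0,0,0],[0,0,0,0,0,0],[0,0,0,0,0,0]], "grip": -1}}

```text
clock: 11.78
tool_pos: [0.4834, 0.099, 0.0346]
orientation: [-180.0, 0.0, -82.8]
force: [5.0, -0.6, -5.6]
opening: 0.0136
gripper_force: 30.0
```

{"method": "carry_out", "body": {"rows": [[-0.004,0,0,0,0,0],[-0.008,0,0,0,0,0],[-0.012,0,0,0,0,0],[-0.016,0,0,0,0,0],[-0.02,0,0,0,0,0],[-0.024,0,0,0,0,0],[-0.028,0,0,0,0,0],[-0.032,0,0,0,0,0]]}}

```text
clock: 12.78
tool_pos: [0.4793, 0.131, 0.0346]
orientation: [-180.0, 0.0, -82.8]
force: [5.3, -2.1, -4.2]
opening: 0.0137
gripper_force: 30.0
```

{"method": "carry_out", "body": {"rows": [[-0.003,0,0,0,0,0],[-0.006,0,0,0,0,0],[-0.009,0,0,0,0,0],[-0.012,0,0,0,0,0],[-0.015,0,0,0,0,0],[-0.018,0,0,0,0,0],[-0.021,0,0,0,0,0],[-0.024,0,0,0,0,0]]}}

```text
clock: 13.78
tool_pos: [0.4763, 0.1547, 0.0346]
orientation: [-180.0, -0.0, -82.8]
force: [5.3, -2.6, -3.8]
opening: 0.0141
gripper_force: 30.0
```

{"method": "carry_out", "body": {"rows": [[-0.003,0,0,0,0,0],[-0.006,0,0,0,0,0],[-0.009,0,0,0,0,0],[-0.012,0,0,0,0,0],[-0.014,0,0,0,0,0],[-0.016,0,0,0,0,0],[-0.018,0,0,0,0,0],[-0.018,0,0,0,0,0]]}}

```text
clock: 14.78
tool_pos: [0.474, 0.1726, 0.0346]
orientation: [-180.0, 0.0, -82.8]
force: [4.8, -1.0, -3.1]
opening: 0.0138
gripper_force: 30.0
```

{"method": "carry_out", "body": {"rows": [[-0.001,0,0,0,0,0],[-0.002,0,0,0,0,0],[-0.003,0,0,0,0,0],[-0.004,0,0,0,0,0],[-0.005,0,0,0,0,0],[-0.005,0,0,0,0,0]]}}

```text
clock: 15.52
tool_pos: [0.4734, 0.1774, 0.0346]
orientation: [-180.0, 0.0, -82.8]
force: [5.6, -2.0, -3.4]
opening: 0.0141
gripper_force: 30.0
```

```bash
python3 - <<'E'
from h import *
b=snap('side','s4.png')
cv2.imwrite('pics/c6.png',cv2.resize(b[230:345,170:275,::-1],(525,575),interpolation=cv2.INTER_CUBIC))
E
```

```text
(no output)
```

View pics/c6.png

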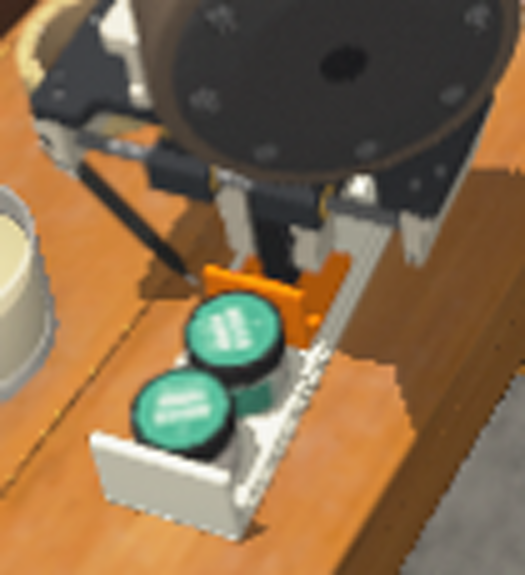

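Both jars are upright and the stop plate touches jar_out (crop 235,330), with only a small gap left at the wall. I'll creep forward until the force rises.

{"method": "carry_out", "body": {"rows": [[-0.001,0,0,0,0,0],[-0.002,0,0,0,0,0],[-0.002,0,0,0,0,0]]}}

```text
clock: 15.95
tool_pos: [0.4733, 0.1777, 0.0346]
orientation: [180.0, -0.1, -82.8]
force: [10.4, -10.8, -2.9]
opening: 0.0139
gripper_force: 30.0
```

{"method": "carry_out", "body": {"rows": [[-0.001,0,0,0,0,0],[-0.001,0,0,0,0,0]]}}

```text
clock: 16.2
tool_pos: [0.4732, 0.1778, 0.0346]
orientation: [180.0, -0.2, -82.8]
force: [13.3, -16.3, -2.6]
opening: 0.0138
gripper_force: 30.0
```

{"method": "carry_out", "body": {"rows": [[-0.001,0,0,0,0,0],[-0.001,0,0,0,0,0]]}}

```text
clock: 16.45
tool_pos: [0.4731, 0.1779, 0.0346]
orientation: [179.9, -0.3, -82.8]
force: [16.5, -20.8, -1.4]
opening: 0.0135
gripper_force: 30.0
```

Firm contact. I'll ease the load without pulling back, then open.

{"method": "carry_out", "body": {"rows": [[0.001,0,0,0,0,0],[0.002,0,0,0,0,0],[0.0025,0,0,0,0,0],[0.0025,0,0,0,0,0]]}}

```text
clock: 16.95
tool_pos: [0.4733, 0.1776, 0.0346]
orientation: [180.0, -0.1, -82.8]
force: [9.1, -8.3, -4.7]
opening: 0.0137
gripper_force: 30.0
```

{"method": "carry_out", "body": {"rows": [[0,0,0,0,0,0],[0,0,0,0,0,0],[0,0,0,0,0,0],[0,0,0,0,0,0],[0,0,0,0,0,0],[0,0,0,0,0,0],[0,0,0,0,0,0]], "grip": 1}}

```text
clock: 17.82
tool_pos: [0.473, 0.1787, 0.0346]
orientation: [-180.0, 0.0, -82.8]
force: [0.4, -0.6, 0.8]
opening: 0.0784
gripper_force: 0.0
```

{"method": "carry_out", "body": {"rows": [[0,0,-0.015,0,0,0],[0,0,-0.05,0,0,0],[0,0,-0.1,0,0,0],[0,0,-0.15,0,0,0],[0.04,0.01,-0.19,0,0,0],[0.09,0.02,-0.2,0,0,0],[0.14,0.03,-0.2,0,0,0],[0.18,0.03,-0.2,0,0,0]]}}

```text
clock: 18.82
tool_pos: [0.465, -0.0053, 0.2363]
orientation: [-179.9, 0.0, -82.8]
force: [1.2, 0.3, -0.0]
opening: 0.0879
gripper_force: 0.0
```

```bash
python3 - <<'E'
from h import *
a=snap('top','t5.png');b=snap('side','s5.png')
c=cv2.resize(a[185:245,110:180,::-1],(350,300),interpolation=cv2.INTER_CUBIC)
d=cv2.resize(b[250:345,180:270,::-1],(450,475),interpolation=cv2.INTER_CUBIC)
o=np.zeros((475,800,3),np.uint8);o[:300,:350]=c;o[:,350:]=d;cv2.imwrite('pics/c7.png',o)
E
```

```text
(no output)
```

View pics/c7.png

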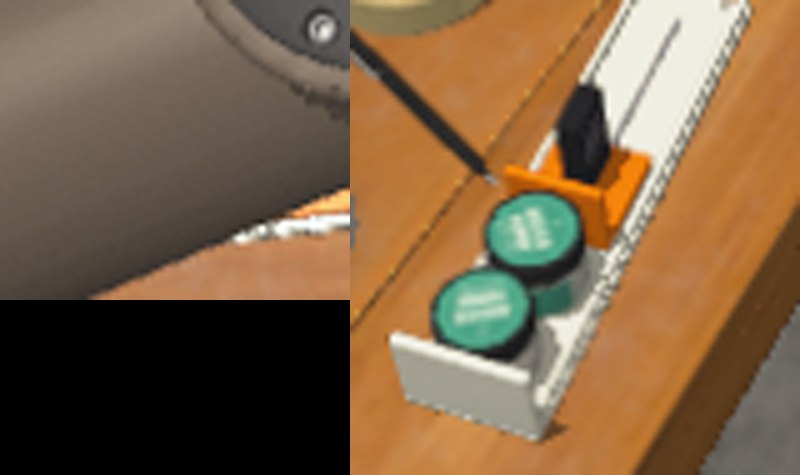

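The jars stand upright and touching, at side crop (483,310) and (533,238). One is against the wall and the other against the stop, and the gripper is clear. Handing in.

```bash
python3 -c "
from h import *
print(workorder.close_job())"
```

```text
the job is handed in; nothing more can be done
None
```

I stood the teal jar in the lane and slid the stop up until the push force rose to about 20 N with no further movement, leaving both jars upright and snug against the end wall; I then let go, backed the gripper clear and handed the job in at about 19 s, with no verdict returned.

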